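# Scan the copper seam with the probe pen

### The job

Take the orange-gripped probe pen out of its stand and, holding it upright, scan the seam between the two copper bars (not the silver ones): begin at the seam's end with the yellow dot and move the tip slowly, about 3 cm a second, along the whole seam to its other end, staying about a centimetre above the copper without pressing on it. Then put the probe back in its stand, upright and fully seated.

Things in the scene. Friction and masses are not known exactly. Their poses are not given: they have to be found in the camera images.
- probe: Loose probe pen, 125 mm long, 80 g: steel nose 16 mm thick tapering to a point; black disc collar (40 mm across, 5 mm thick, underside 55 mm from the tip); above it a straight round orange grip, 20 mm thick, 62 mm long, taken from above, best 90 to 100 mm from the tip. Origin: the tip of the nose; z runs from the tip up along the pen. It starts upright in its stand.
- probe_stand: Fixed grey square block 64 x 64 mm, 65 mm high, with an upright round hole 29 mm across, 60 mm deep, in the middle of its top. Origin: centre of its underside, on the bench; z up. The probe hangs in the hole by its collar, which rests on the block's top; its tip is then 10 mm above the bench. The nose has 6 mm of play to each side.
- copper_jig: Fixed dark plate 200 x 112 x 8 mm holding two copper bars (160 x 35 x 9 mm) side by side. They meet in the seam, which is the x axis (y = 0), from x = -80 mm (yellow-dot end; the dot is on the plate at x = -90 mm) to x = +80 mm. Origin: centre of the plate's underside, on the bench; z up; copper's top is at z = 17 mm, nothing is higher. A twin with silver bars stands nearby; they may swap places.
Not all that is in view belongs to the job. What is shaped like the probe_stand but brown is not meant.

How it is judged:
On the way, in this order (a step that is already met when the one before it is completed fails the run):
1. the upright probe's tip is close above the seam, at the yellow-dot end of the copper seam (x of probe in the frame of copper_jig between -0.08 and -0.056 m and y of probe in the frame of copper_jig between -0.012 and 0.012 m and z of probe in the frame of copper_jig below 0.035 m and angle between probe's own z axis and vertical below 0.3 rad), for 0.12 s.
2. the upright probe's tip is close above the seam, a quarter of the way along (x of probe in the frame of copper_jig between -0.046 and -0.022 m and y of probe in the frame of copper_jig between -0.012 and 0.012 m and z of probe in the frame of copper_jig below 0.035 m and angle between probe's own z axis and vertical below 0.3 rad), for 0.12 s.
3. the upright probe's tip is close above the seam, half way along (x of probe in the frame of copper_jig between -0.012 and 0.012 m and y of probe in the frame of copper_jig between -0.012 and 0.012 m and z of probe in the frame of copper_jig below 0.035 m and angle between probe's own z axis and vertical below 0.3 rad), for 0.12 s.
4. the upright probe's tip is close above the seam, three quarters of the way along (x of probe in the frame of copper_jig between 0.022 and 0.046 m and y of probe in the frame of copper_jig between -0.012 and 0.012 m and z of probe in the frame of copper_jig below 0.035 m and angle between probe's own z axis and vertical below 0.3 rad), for 0.12 s.
5. the upright probe's tip is close above the seam, at the far end of the seam (x of probe in the frame of copper_jig between 0.056 and 0.08 m and y of probe in the frame of copper_jig between -0.012 and 0.012 m and z of probe in the frame of copper_jig below 0.035 m and angle between probe's own z axis and vertical below 0.3 rad), for 0.12 s.
At the end, for the whole second after the job is handed in: After the tip has followed the copper seam from the yellow-dot end to the other (within 12 mm sideways, under 18 mm above the copper), the released probe hangs at rest in its stand: tip within 12 mm of the hole axis, collar seated within 6 mm, upright within 8 degrees (horizontal distance between probe and probe_stand below 0.012 m and z of probe in the frame of probe_stand between 0.004 and 0.016 m and angle between probe's own z axis and vertical below 0.15 rad and linear speed of probe below 0.02 m/s); the robot touches nothing.
It fails at once if the probe presses on the copper or its fixture with more than 15 N (contact force between probe and copper_jig above 15 N).
It fails at once if the tip races along the seam, faster than 0.10 m/s (x of probe in the frame of copper_jig between -0.055 and 0.055 m and y of probe in the frame of copper_jig between -0.012 and 0.012 m and z of probe in the frame of copper_jig below 0.035 m and linear speed of probe above 0.1 m/s).
It also fails if it takes over 45 s, if anything falls off the work surface, if the arm or the gripper's body presses on something with over 40 N, if the wrist force passes 120 N, or if a joint passes its speed limit or range.

### The arm

A 6-joint arm with a two-finger parallel gripper is mounted at the origin on a cart in front of the work surface, level with it; the furniture and walls round the work are solid. World frame = base frame: x ahead of the robot, y to its left, z up, the work surface at z = 0. Lengths are in m, angles in rad, forces in N, time in s.
With the tool pointing down it reaches from about 0.35 to 0.85 m from the base axis. Payload 8.1 kg.
Tool frame: the origin (TCP) lies midway between the tips of the shut fingers; the grasp point (between the pads) lies 19 mm behind it (r.hold_point_z is the distance from the TCP to the grasp point, in m); z points along the fingers, y is the line along which they close (so a half turn about z gives the same grasp; the last joint's range is limited). The gripper opens to 93 mm and grips with 3 to 60 N. Pads are 15 mm wide; open, the fingers measure 128 mm over their backs; the gripper's body (75 mm by 188 mm) begins 65 mm behind the grasp point.
Start: joints at [1.208, 0.13, 1.488, -0, 1.523, -0.085], TCP at [0.165, 0.577, 0.219] pointing down, gripper open.
Joint ranges: [-2.96, 2.96], [-0.89, 2.26], [0.02, 2.5], [-1.34, 4.48], [0, 2.73], [-2.66, 2.66]. Speed limits (rad/s): [2.39, 2.39, 2.79, 3.14, 3.14, 3.14].

### API

Orientations are given as a rotation vector (axis times angle).
In Python, from station import sense, cams, r gives the robot as it stands. The module is installed in compiled form; this text tells all that it offers.
- The arm moves only by the tool servo_tool, never from a script. Its argument "deltas" is a list of rows, each a list of 7 numbers: the shift along the tool's x, y, z scaled (see below), then the turn, a rotation vector about the tool's x, y, z scaled (see below), then the opening, from 0 (shut) to 1 (fully open). In form: [[dx, dy, dz, rx, ry, rz, claw], ...]. A call has 1 to 20 rows; each row is the pose to reach, as a shift and turn from the pose commanded when the call began, along the tool's axes at that moment, turning the shorter way round; what a row does not reach only later rows make up. The controller multiplies each number of a shift by 0.1 m and each number of a turn by 180 degrees. A row lasts 1/8 s, in which the tool goes at most 62.5 mm and 10.7 degrees, less where a joint would pass 70% of its speed; a pose out of reach is approached as far as the arm can. A call with a number of a shift or a turn outside -1 to 1 is refused whole. A call with a gripper value outside its range is refused whole. The fingers move at their own pace and stop on an object; "squeeze" is the grip in N (left out, the last holds). Time passes only in rows, so rows that repeat a pose let the fingers close. It gives the time, the measured TCP pose, the force, the opening and the grip force at its end, in the units of the state.
- sense(): the state, without advancing time (a new reading comes with each control period).
- cams.read_camera(name): name is "side" or "top"; returns the picture (420x560x3 uint8, red, green, blue); there is no depth.
- cams.camera_params(name): a dict with "vfov" (degrees; the focal length in pixels is half the picture's height over the tangent of half this angle, whatever the lens; pixels are square), "cx", "cy" (the principal point, pixels), "rvec" (rotation vector, rad) and "tvec" (3), from world to camera coordinates, as OpenCV has them. Camera axes: x right, y down, z forward; pixel columns grow to the right and rows downward; lengths in m; the calibration is good to about 2 mm. A picture is of the moment at which its call begins. camera_params takes no time and is no camera call.
- r.close_job(): hands the job in; it is judged then, once.
The state is a dict: "time": time; "joint_pos": joint angles; "qvel": joint speeds; "joint_efforts": joint torques, N m; "ee_pos": TCP position; "tool_rot": TCP orientation; "wrist_force": force on the tool from outside, world axes, zero at the start; "torque": the same for the moment, N m; "grip_width": opening from 0.0 (shut) to 1.0 (fully open); "finger_force": force on a finger pad.
Only numpy, scipy, OpenCV 4.12 (cv2) and the standard library are available. Lean on these libraries where they do the work, as an engineer would, in place of code of your own. Each camera call takes 0.05 s, during which the arm holds its last target. There are 200 camera calls.

## Working session

There is one attempt and no reset: what is moved stays moved. The work goes in short steps, Python scripts to look and compute and a tool call to move; the robot and the scene stay as the last step left them, time stands still between calls to the robot, and variables do not carry over. Pictures are saved under pics/ and viewed, at most 10 in all, crops included, and the job is handed in when it is done.

Besides the shell and the picture viewer there is one more tool, called as name(argument=value, ...) on one line, values as JSON. servo_tool: Moves the arm, as the interface text tells. Shifts and turns lie within -1 to 1; 1 stands for 0.1 m of shift or 180 degrees of turn. Its arguments: {"type":"object","properties":{"deltas":{"type":"array"},"squeeze":{"type":"number"}},"required":["deltas"]}

```bash
mkdir -p pics; cat > h.py <<'E'
from station import sense, cams, r
import numpy as np, cv2
from scipy.spatial.transform import Rotation as R
def snap(n,f):
    im=cams.read_camera(n); cv2.imwrite('pics/'+f,im[:,:,::-1]); return im
def ray(n,uv):
    p=cams.camera_params(n); f=210/np.tan(np.radians(p['vfov'])/2)
    M=R.from_rotvec(p['rvec']).as_matrix(); c=-M.T@np.array(p['tvec'])
    d=M.T@np.array([(uv[0]-p['cx'])/f,(uv[1]-p['cy'])/f,1]); return c,d
def onz(n,uv,z):
    c,d=ray(n,uv); return c+d*(z-c[2])/d[2]
def proj(n,P):
    p=cams.camera_params(n); f=210/np.tan(np.radians(p['vfov'])/2)
    q=R.from_rotvec(p['rvec']).as_matrix()@np.array(P)+p['tvec']; return f*q[0]/q[2]+p['cx'],f*q[1]/q[2]+p['cy']
E
python3 -c "
from h import *
snap('top','t1.png');snap('side','s1.png');s=sense();print(s)
for n in('top','side'):print(cams.camera_params(n),ray(n,(280,210))[0])"
```

```text
{'time': 0.1, 'joint_pos': array([ 1.20761347e+00,  1.31058138e-01,  1.48913742e+00,  2.07493624e-05,
        1.52299999e+00, -8.53831520e-02]), 'qvel': array([-1.15453811e-03, -1.52466943e-04, -2.64421464e-03,  2.71710088e-05,
        1.87012354e-04, -5.79645410e-04]), 'joint_efforts': array([ 1.01502337e-03, -5.61333847e+01, -4.93095195e+01,  7.70403002e-02,
        2.89466162e-02, -8.82026347e-05]), 'ee_pos': array([0.16432874, 0.57654273, 0.21772687]), 'tool_rot': array([-4.34914240e-01, -3.11096147e+00,  2.44723095e-03]), 'wrist_force': array([-0.04617885,  0.57561129,  0.32033833]), 'torque': array([-0.02621188, -0.00025392, -0.00195598]), 'finger_force': 0.0, 'grip_width': 1.000251886395328}
{'vfov': 46.915225271849096, 'cx': 272.02844052236975, 'cy': 206.37869986766694, 'rvec': array([ 2.12849264, -2.18355633,  0.17204442]), 'tvec': array([0.22056961, 0.4539062 , 1.04444614])} [0.30806375 0.22992062 1.09443262]
{'vfov': 53.797487458434574, 'cx': 281.28296507773007, 'cy': 206.54385033501686, 'rvec': array([ 2.16863959, -0.38550537,  0.21238741]), 'tvec': array([-0.35727471,  0.23670374,  0.61160801])} [ 0.203784   -0.45840421  0.55324127]
```

View pics/t1.png

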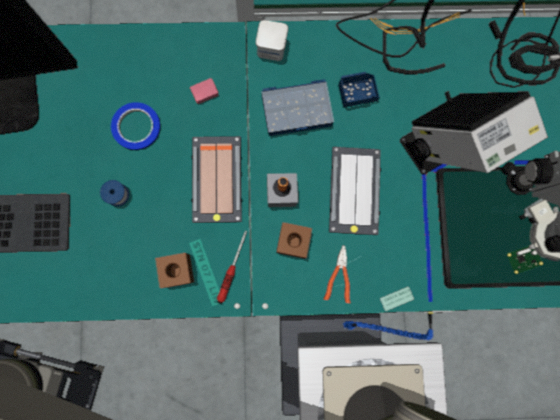

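View pics/s1.png

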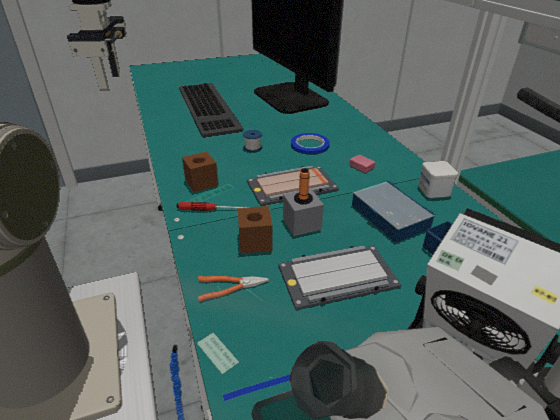

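Top view: the copper jig is at (217,180) with its yellow dot at (216,217), and the silver twin is at (355,190). What could be taken for the stand: the grey block with the probe at (282,188), and brown blocks at (295,240) and (174,270). What could be taken for the probe: the orange pen at (282,185), the red screwdriver at (230,275) and the orange pliers at (342,275). I choose the grey block with the orange pen. Next I check that in a crop and measure.

```bash
cat > m.py <<'E'
from h import *
t=cv2.imread('pics/t1.png'); s=cv2.imread('pics/s1.png')
a=cv2.resize(t[125:240,170:330],None,fx=5,fy=5,interpolation=cv2.INTER_CUBIC)
cv2.imwrite('pics/c1.png',a)
b=cv2.resize(s[150:250,230:350],None,fx=5,fy=5,interpolation=cv2.INTER_CUBIC)
cv2.imwrite('pics/c2.png',b)
def comps(im,lo,hi,box,tag):
    h=cv2.cvtColor(im,cv2.COLOR_BGR2HSV); m=cv2.inRange(h,lo,hi); k=np.zeros_like(m); x0,y0,x1,y1=box; k[y0:y1,x0:x1]=m[y0:y1,x0:x1]
    n,_,st,c=cv2.connectedComponentsWithStats(k)
    for i in range(1,n):
        if st[i,4]>12: print(tag,st[i],c[i].round(1))
    return k
comps(t,(22,120,120),(35,255,255),(170,125,260,240),'dot')
k=comps(t,(3,50,110),(20,160,255),(185,130,250,230),'copper')
print(cv2.minAreaRect(cv2.findNonZero(k)))
comps(t,(3,100,60),(20,255,255),(260,160,305,215),'grip')
comps(s,(3,140,80),(20,255,255),(285,155,325,210),'gripS')
comps(t,(0,0,90),(180,60,200),(260,165,305,215),'block')
E
python3 m.py
```

```text
dot [214 215   6   6  28] [216.5 217.2]
copper [ 200  144   33   70 2060] [216.1 179.1]
((216.0, 178.5), (69.0, 32.0), 90.0)
grip [278 178  11  13  79] [282.  184.9]
gripS [312 169  13  14  42] [318.5 175.3]
gripS [299 171  10  29 218] [303.6 185. ]
block [267 173  31  31 643] [282.  188.4]
```

View pics/c1.png

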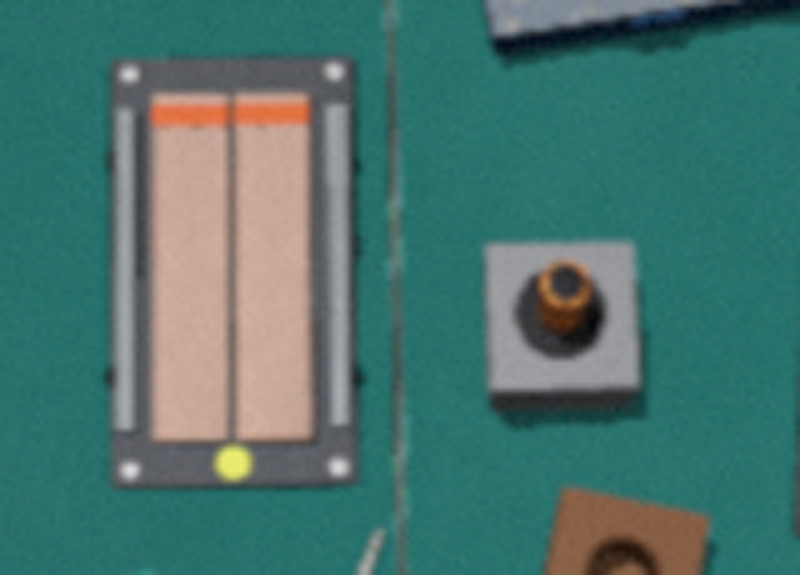

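View pics/c2.png

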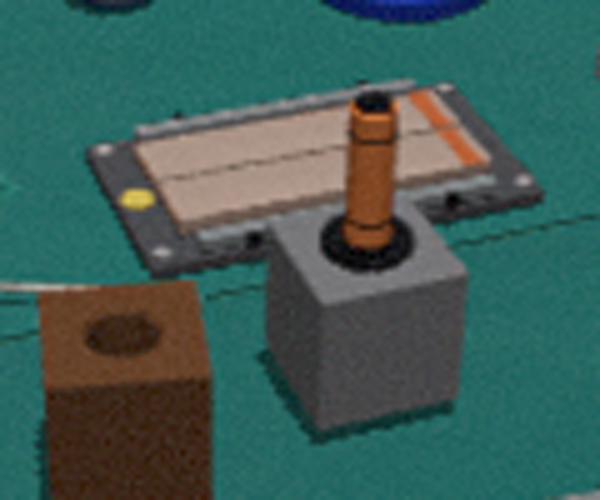

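The crops confirm the choice. In c1, the grey block's top corners are (487,243), (635,243), (638,390) and (490,391), the pen cap is at (568,282), the seam runs from (231,440) to (233,93), and the dot is at (233,463).

```bash
cat > m2.py <<'E'
from h import *
def c(n,x,y,z):
    o=(170,125) if n=='top' else (230,150)
    return onz(n,((x+.5)/5-.5+o[0],(y+.5)/5-.5+o[1]),z)
for l,x,y,z in [('A',231,440,.017),('B',233,93,.017),('dot',233,463,.008),('s1',129,74,.008),('s2',335,72,.008),('s3',130,470,.008),('s4',339,467,.008),('cap',568,282,.135),
 ('b1',487,243,.065),('b2',635,243,.065),('b3',638,390,.065),('b4',490,391,.065)]: print(l,c('top',x,y,z).round(4))
for l,x,y,z in [('A',170,178,.017),('B',450,128,.017),('dot',138,199,.008),('cap',373,102,.135),('collar',367,238,.07),
 ('b2',270,217,.065),('b3',325,305,.065),('b4',467,275,.065)]: print('S',l,c('side',x,y,z).round(4))
s=sense(); M=R.from_rotvec(s['tool_rot']).as_matrix(); print(M.round(3))
E
python3 m2.py
```

```text
A [0.4503 0.335  0.017 ]
B [0.6104 0.3324 0.017 ]
dot [0.441  0.3351 0.008 ]
s1 [0.623  0.3811 0.008 ]
s2 [0.6218 0.2861 0.008 ]
s3 [0.439  0.3815 0.008 ]
s4 [0.438  0.2873 0.008 ]
cap [0.4957 0.187  0.135 ]
b1 [0.5274 0.2186 0.065 ]
b2 [0.5259 0.1543 0.065 ]
b3 [0.4614 0.1552 0.065 ]
b4 [0.4625 0.2189 0.065 ]
S A [0.4607 0.3335 0.017 ]
S B [0.6062 0.3305 0.017 ]
S dot [0.4447 0.3343 0.008 ]
S cap [0.4972 0.1849 0.135 ]
S collar [0.4974 0.1847 0.07  ]
S b2 [0.4679 0.2196 0.065 ]
S b3 [0.4663 0.1534 0.065 ]
S b4 [0.5285 0.1531 0.065 ]
[[-0.962  0.274 -0.001]
 [ 0.274  0.962 -0.001]
 [ 0.    -0.002 -1.   ]]
```

servo_tool(deltas=[[-0.3,-0.22,0,0,0,-0.04,1],[-0.6,-0.45,0,0,0,-0.088,1],[-0.92,-0.67,0,0,0,-0.088,1]])

```text
time: 0.48
ee_pos: [0.2349, 0.4862, 0.218]
tool_rot: [0.002, -3.141, 0.001]
wrist_force: [-0.4, 0.7, 1.5]
grip_width: 1.006
finger_force: 0.0
```

servo_tool(deltas=[[-0.29,-0.33,0,0,0,0,1],[-0.58,-0.67,0,0,0,0,1],[-0.87,-1.0,0,0,0,0,1]])

```text
time: 0.85
ee_pos: [0.322, 0.3859, 0.2182]
tool_rot: [-0.002, -3.141, 0.001]
wrist_force: [-0.1, 0.5, 0.1]
grip_width: 1.003
finger_force: 0.0
```

servo_tool(deltas=[[-0.29,-0.33,0,0,0,0,1],[-0.58,-0.67,0,0,0,0,1],[-0.87,-1.0,0,0,0,0,1],[-0.87,-1.0,0,0,0,0,1]])

```text
time: 1.35
ee_pos: [0.4097, 0.2849, 0.2182]
tool_rot: [-0.008, -3.141, 0.001]
wrist_force: [-0.6, -0.1, 0.2]
grip_width: 1.005
finger_force: 0.0
```

```bash
python3 -c "
from h import *
s=sense();M=R.from_rotvec(s['tool_rot']).as_matrix();print(s['time'],s['ee_pos'],M.round(3),M.T@(np.array([.496,.186,.2])-s['ee_pos'])*10)"
```

```text
1.35 [0.40966711 0.28492776 0.21819331] [[-1.     0.005 -0.   ]
 [ 0.005  1.    -0.001]
 [ 0.    -0.001 -1.   ]] [-0.8685387  -0.98459226  0.1825522 ]
```

servo_tool(deltas=[[-0.29,-0.33,0,0,0,0,1],[-0.58,-0.66,0,0,0,0,1],[-0.868,-0.985,0,0,0,0,1],[-0.868,-0.985,0.0,0,0,0,1],[-0.868,-0.985,0.3,0,0,0,1],[-0.868,-0.985,0.6,0,0,0,1],[-0.868,-0.985,0.6,0,0,0,1]])

```text
time: 2.22
ee_pos: [0.4921, 0.1892, 0.1558]
tool_rot: [-0.0, -3.136, 0.002]
wrist_force: [0.3, -0.5, -0.4]
grip_width: 0.997
finger_force: 0.0
```

```bash
python3 -c "
from h import *
snap('top','t2.png');b=snap('side','s2.png');s=sense();print(s['ee_pos'],s['tool_rot'])
cv2.imwrite('pics/c3.png',cv2.resize(b[80:260,220:380,::-1],None,fx=3.3,fy=3.3))"
```

```text
[0.4945214  0.18946324 0.15924544] [-3.64565345e-04 -3.14129965e+00 -2.89399938e-04]
```

View pics/c3.png

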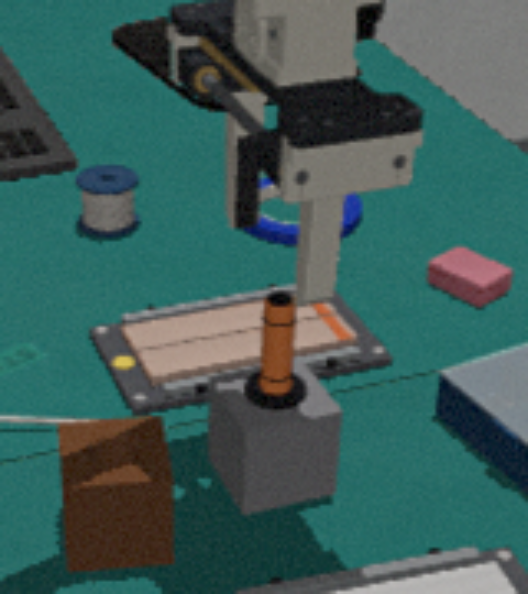

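The gripper straddles the pen. Next I descend and grip.

servo_tool(deltas=[[-0.015,-0.03,0.25,0,0,0,1],[-0.015,-0.03,0.5,0,0,0,1],[-0.015,-0.03,0.73,0,0,0,1],[-0.015,-0.03,0.73,0,0,0,1],[-0.015,-0.03,0.73,0,0,0,0.5],[-0.015,-0.03,0.73,0,0,0,0.3],[-0.015,-0.03,0.73,0,0,0,0.1],[-0.015,-0.03,0.73,0,0,0,0],[-0.015,-0.03,0.73,0,0,0,0],[-0.015,-0.03,0.73,0,0,0,0]], squeeze=25)

```text
time: 3.58
ee_pos: [0.4965, 0.1855, 0.0856]
tool_rot: [-0.002, -3.142, 0.0]
wrist_force: [-0.6, -0.5, 0.8]
grip_width: 0.404
finger_force: 0.0
```

servo_tool(deltas=[[0,0,0,0,0,0,0],[0,0,0,0,0,0,0],[0,0,0,0,0,0,0],[0,0,0,0,0,0,0],[0,0,0,0,0,0,0],[0,0,0,0,0,0,0]])

```text
time: 4.32
ee_pos: [0.4965, 0.1855, 0.0856]
tool_rot: [-0.002, -3.141, 0.0]
wrist_force: [-0.4, -0.3, 0.0]
grip_width: 0.206
finger_force: 25.0
```

Gripped (19 mm wide). Now I lift.

servo_tool(deltas=[[0,0,-0.15,0,0,0,0],[0,0,-0.35,0,0,0,0],[0,0,-0.6,0,0,0,0],[0,0,-0.85,0,0,0,0],[0,0,-0.85,0,0,0,0],[0,0,-0.85,0,0,0,0]])

```text
time: 5.08
ee_pos: [0.4963, 0.1854, 0.1702]
tool_rot: [-0.002, -3.141, 0.0]
wrist_force: [-0.4, -0.8, -0.5]
grip_width: 0.209
finger_force: 25.0
```

```bash
python3 -c "
from h import *
a=snap('top','t3.png');b=snap('side','s3.png');s=sense();print(s['time'],s['ee_pos'],s['tool_rot'])
cv2.imwrite('pics/c4.png',cv2.resize(b[100:240,230:370,::-1],None,fx=4.2,fy=4.2,interpolation=cv2.INTER_CUBIC))
p=s['ee_pos']
for z in(.0194,-.0206,-.0756):print(np.subtract(proj('side',p+[0,0,z]),(230,100))*4.2)"
```

```text
5.175 [0.49570079 0.18526416 0.16925881] [-2.10899096e-03 -3.13950027e+00  9.19968253e-04]
[313.45319788 191.69442482]
[309.68636915 268.85564102]
[304.84870126 367.95235218]
```

View pics/c4.png

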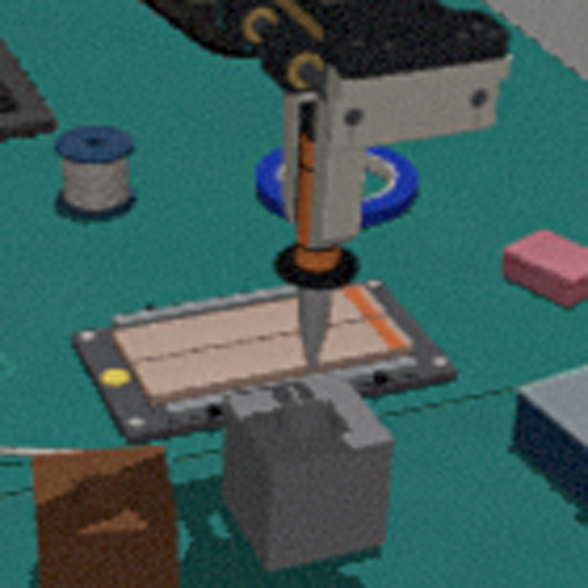

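The pen hangs straight in the grip, with its tip at about (313,365) in the crop. Next I carry it to a point above the yellow-dot end.

servo_tool(deltas=[[0.1,0.2,0,0,0,0,0],[0.2,0.5,0,0,0,0,0],[0.3,0.8,0,0,0,0,0],[0.3,1.0,0,0,0,0,0]])

```text
time: 5.68
ee_pos: [0.4656, 0.2864, 0.1695]
tool_rot: [-0.0, -3.14, 0.001]
wrist_force: [-0.0, -1.1, -0.3]
grip_width: 0.21
finger_force: 25.0
```

servo_tool(deltas=[[0.05,0.25,0,0,0,0,0],[0.11,0.487,0,0,0,0,0],[0.11,0.487,0.15,0,0,0,0],[0.11,0.487,0.3,0,0,0,0],[0.11,0.487,0.3,0,0,0,0],[0.11,0.487,0.3,0,0,0,0]])

```text
time: 6.42
ee_pos: [0.4559, 0.3336, 0.1404]
tool_rot: [-0.004, -3.141, 0.001]
wrist_force: [0.2, -0.2, -0.5]
grip_width: 0.211
finger_force: 25.0
```

```bash
python3 -c "
from h import *
a=snap('top','t4.png');b=snap('side','s4.png');s=sense();print(s['time'],s['ee_pos'],s['tool_rot'],s['grip_width'])
cv2.imwrite('pics/c5.png',cv2.resize(b[100:220,220:360,::-1],None,fx=5,fy=5,interpolation=cv2.INTER_CUBIC))
p=s['ee_pos']
for q in(p+[0,0,-.0206],p+[0,0,-.0756],[p[0],p[1],.017]):print((np.subtract(proj('side',q),(220,100))*5).round())"
```

```text
6.525 [0.45629606 0.33403905 0.14126839] [3.13114913e-03 3.14065978e+00 7.13882786e-04] 0.21089465230782276
[205. 232.]
[207. 339.]
[209. 427.]
```

View pics/c5.png

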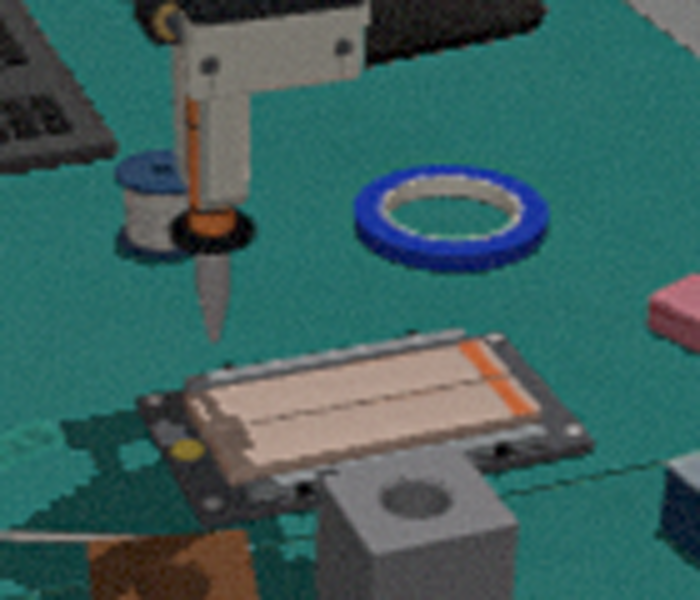

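The tip is at (214,341) in the crop. Straight below it is about (216,429), on the seam line and roughly 5 mm inside the yellow-dot end. I lower to 1 cm above the copper.

servo_tool(deltas=[[0,0,0.1,0,0,0,0],[0,0,0.2,0,0,0,0],[0,0,0.3,0,0,0,0],[0,0,0.37,0,0,0,0],[0,0,0.37,0,0,0,0],[-0.015,0,0.37,0,0,0,0],[-0.03,0,0.37,0,0,0,0],[-0.045,0,0.37,0,0,0,0]])

```text
time: 7.52
ee_pos: [0.4606, 0.3344, 0.104]
tool_rot: [0.002, 3.141, 0.001]
wrist_force: [0.6, 0.1, -1.2]
grip_width: 0.21
finger_force: 25.0
```

servo_tool(deltas=[[-0.037,0,0,0,0,0,0],[-0.074,0,0,0,0,0,0],[-0.111,0,0,0,0,0,0],[-0.148,0,0,0,0,0,0],[-0.185,-0.003,0,0,0,0,0],[-0.222,-0.003,0,0,0,0,0],[-0.259,-0.003,0,0,0,0,0],[-0.296,-0.005,0,0,0,0,0],[-0.333,-0.005,0,0,0,0,0],[-0.37,-0.006,0,0,0,0,0],[-0.407,-0.006,0,0,0,0,0],[-0.444,-0.007,0,0,0,0,0],[-0.481,-0.007,0,0,0,0,0],[-0.518,-0.008,0,0,0,0,0],[-0.555,-0.008,0,0,0,0,0],[-0.592,-0.009,0,0,0,0,0],[-0.629,-0.009,0,0,0,0,0],[-0.666,-0.01,0,0,0,0,0],[-0.703,-0.01,0,0,0,0,0],[-0.74,-0.012,0,0,0,0,0]])

```text
time: 10.02
ee_pos: [0.5345, 0.333, 0.1037]
tool_rot: [0.002, 3.142, 0.0]
wrist_force: [0.4, -0.1, -0.6]
grip_width: 0.211
finger_force: 25.0
```

servo_tool(deltas=[[-0.037,0,0,0,0,0,0],[-0.074,0,0,0,0,0,0],[-0.111,0,0,0,0,0,0],[-0.148,0,0,0,0,0,0],[-0.185,-0.003,0,0,0,0,0],[-0.222,-0.003,0,0,0,0,0],[-0.259,-0.003,0,0,0,0,0],[-0.296,-0.005,0,0,0,0,0],[-0.333,-0.005,0,0,0,0,0],[-0.37,-0.006,0,0,0,0,0],[-0.407,-0.006,0,0,0,0,0],[-0.444,-0.007,0,0,0,0,0],[-0.481,-0.007,0,0,0,0,0],[-0.518,-0.008,0,0,0,0,0],[-0.555,-0.008,0,0,0,0,0],[-0.592,-0.009,0,0,0,0,0],[-0.629,-0.009,0,0,0,0,0],[-0.666,-0.01,0,0,0,0,0],[-0.703,-0.01,0,0,0,0,0],[-0.74,-0.012,0,0,0,0,0]])

```text
time: 12.52
ee_pos: [0.6085, 0.3317, 0.1036]
tool_rot: [0.002, 3.142, 0.0]
wrist_force: [-1.0, -0.0, -0.5]
grip_width: 0.213
finger_force: 25.0
```

```bash
python3 -c "
from h import *
b=snap('side','s5.png');s=sense();print(s['time'],s['ee_pos'])
cv2.imwrite('pics/c6.png',cv2.resize(b[110:240,230:370,::-1],None,fx=4.5,fy=4.5,interpolation=cv2.INTER_CUBIC))"
```

```text
12.575 [0.60883672 0.33152117 0.10367317]
```

View pics/c6.png

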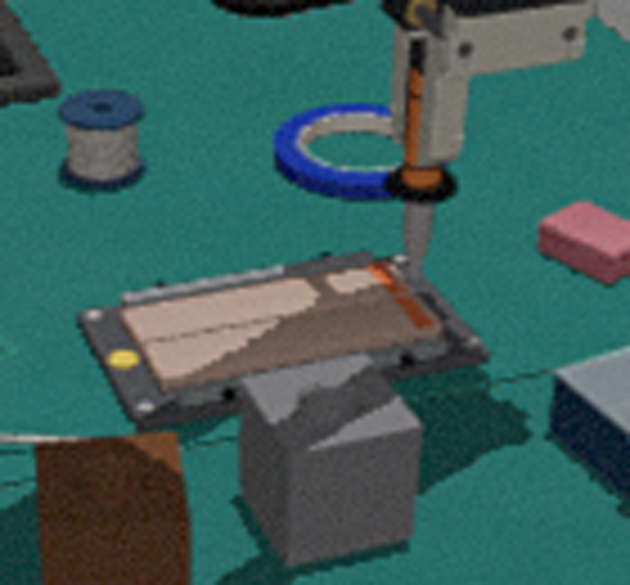

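The tip is at (418,280), above the far end of the seam. I lift and go back above the stand.

servo_tool(deltas=[[0,0,-0.15,0,0,0,0],[0,0,-0.35,0,0,0,0],[0,0,-0.6,0,0,0,0],[0.1,-0.2,-0.68,0,0,0,0],[0.3,-0.5,-0.68,0,0,0,0],[0.5,-0.8,-0.68,0,0,0,0],[0.7,-1,-0.68,0,0,0,0]])

```text
time: 13.45
ee_pos: [0.5381, 0.2308, 0.1739]
tool_rot: [0.003, 3.139, 0.001]
wrist_force: [0.8, 0.0, -1.5]
grip_width: 0.205
finger_force: 25.0
```

servo_tool(deltas=[[0.15,-0.2,0,0,0,0,0],[0.3,-0.35,0,0,0,0,0],[0.42,-0.46,0,0,0,0,0],[0.42,-0.46,0,0,0,0,0],[0.42,-0.46,0,0,0,0,0],[0.42,-0.46,0,0,0,0,0]])

```text
time: 14.2
ee_pos: [0.4965, 0.1863, 0.1721]
tool_rot: [0.002, 3.141, 0.0]
wrist_force: [0.2, 0.2, -0.7]
grip_width: 0.212
finger_force: 25.0
```

```bash
python3 -c "
from h import *
s=sense();M=R.from_rotvec(s['tool_rot']).as_matrix();print(s['time'],s['ee_pos'],M.T@(np.array([.4965,.1855,.0856])-s['ee_pos'])*10)
b=snap('side','s6.png')
cv2.imwrite('pics/c7.png',cv2.resize(b[120:240,250:370,::-1],None,fx=4.8,fy=4.8,interpolation=cv2.INTER_CUBIC))"
```

```text
14.2 [0.49654937 0.18625867 0.172091  ] [ 0.00106259 -0.00782166  0.86490737]
```

View pics/c7.png

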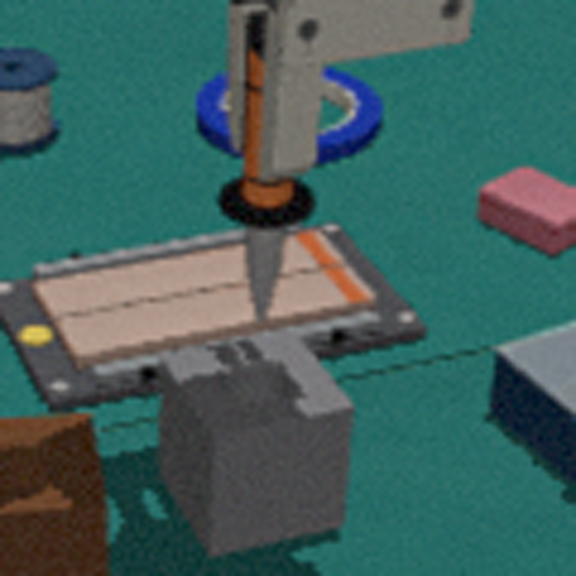

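The pose matches the one at lift-out, so I lower the pen, watching the force.

servo_tool(deltas=[[0,-0.008,0.1,0,0,0,0],[0,-0.008,0.2,0,0,0,0],[0,-0.008,0.3,0,0,0,0],[0,-0.008,0.4,0,0,0,0],[0,-0.008,0.5,0,0,0,0],[0,-0.008,0.6,0,0,0,0],[0,-0.008,0.7,0,0,0,0],[0,-0.008,0.78,0,0,0,0],[0,-0.008,0.83,0,0,0,0],[0,-0.008,0.85,0,0,0,0],[0,-0.008,0.855,0,0,0,0],[0,-0.008,0.855,0,0,0,0]])

```text
time: 15.75
ee_pos: [0.4962, 0.185, 0.0864]
tool_rot: [0.002, 3.141, 0.0]
wrist_force: [0.2, 0.0, -0.0]
grip_width: 0.21
finger_force: 25.0
```

Within 1 mm of seated. I release slowly, then open fully.

servo_tool(deltas=[[0,0,0.005,0,0,0,0.25],[0,0,0.005,0,0,0,0.3],[0,0,0.005,0,0,0,0.5],[0,0,0.005,0,0,0,0.8],[0,0,0.005,0,0,0,0.8],[0,0,0.005,0,0,0,0.8],[0,0,0.005,0,0,0,0.8],[0,0,0.005,0,0,0,0.8]])

```text
time: 16.75
ee_pos: [0.496, 0.185, 0.0857]
tool_rot: [0.002, 3.142, -0.0]
wrist_force: [1.1, 0.3, -0.4]
grip_width: 0.797
finger_force: 0.0
```

servo_tool(deltas=[[0,0,-0.2,0,0,0,0.8],[0,0,-0.5,0,0,0,0.8],[0,0,-0.9,0,0,0,0.8],[0,0,-1,0,0,0,0.8],[0,0,-1,0,0,0,0.8],[0,0,-1,0,0,0,0.8]])

```text
time: 17.5
ee_pos: [0.4951, 0.1847, 0.1838]
tool_rot: [-0.002, -3.139, 0.001]
wrist_force: [0.2, 0.8, 0.6]
grip_width: 0.803
finger_force: 0.0
```

```bash
python3 -c "
from h import *
s=sense();print(s['time'],s['ee_pos'],s['grip_width'],s['wrist_force'])
b=snap('side','s7.png')
cv2.imwrite('pics/c8.png',cv2.resize(b[120:250,240:370,::-1],None,fx=4.5,fy=4.5,interpolation=cv2.INTER_CUBIC))"
```

```text
17.5 [0.49509352 0.18472851 0.18378289] 0.8033478139157885 [0.18895351 0.80641657 0.63764451]
```

View pics/c8.png

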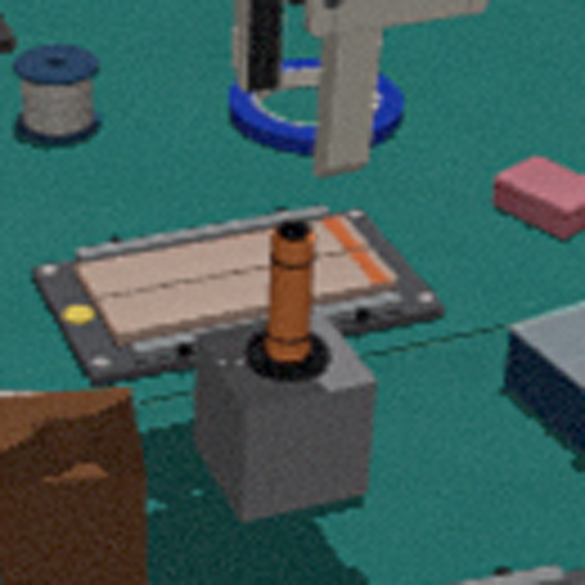

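The probe hangs upright with its collar seated at (288,355) in the crop, and the gripper is clear of it. I hand the job in.

```bash
python3 -c "
from station import r
print(r.close_job())"
```

```text
the job is handed in; nothing more can be done
None
```

I scanned the copper seam from the yellow-dot end to the far end at about 3 cm/s, roughly 1 cm above the copper. The probe is back upright and seated in its grey stand, and the job was handed in at about 17.5 s; the hand-in returned no verdict.

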